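# Refill the laundry room's tablet crock from a lidded tub

### The job

Refill the white crock with laundry tablets: lift the loose lid off the blue tub and lay it flat on the counter, knob up, then pick the tub up and pour all seven tablets into the crock without spilling any. Stand the empty tub upright on the counter again, and do not push the crock about or disturb the other things on the counter.

Things in the scene. Friction and masses are not known exactly. Their poses are not given: they have to be found in the camera images.
- tub: the blue tablet tub: a round flared plastic cup, 75 mm high, outer diameter 56 mm at the foot, 68 mm at the rim, 62 mm at mid-height; wall 2.5 mm, floor 4 mm; about 175 g with its seven tablets, which fill it to 46 mm. Slick inside: tablets slide out once it is tipped some 20 deg past level. Stiff: a 30 N grip holds it. Origin: centre of its underside, z up out of its mouth
- tub_rim (a point): centre of the tub's mouth, 75 mm above its underside, axes as the tub's
- lid: the tub's loose lid, 35 g: white disc 74 mm across, 5 mm thick; below it a plug 56 mm across, 6 mm deep, about 3 mm loose in the mouth; on top a round upright blue knob 20 mm across, 22 mm high. Lifts straight off. Origin: centre of the plug's underside (69 mm above the tub's underside when on), z up through the knob, whose top is at 33 mm
- lid_knob (a point): middle of the lid's knob, 22 mm above the lid's origin and 11 mm above the disc's top face
- crock: the open white ceramic crock with a coral band: a round bowl 75 mm high, 132 mm in diameter outside and 122 mm across inside at the mouth, wall 5 mm, floor 7 mm thick, 0.7 kg. Origin at the centre of its underside, z up
- crock_rim (a point): centre of the crock's mouth, 75 mm above its underside
- tablet0: pressed laundry tablet, a stubby cylinder 22 mm in diameter and 14 mm thick, white below and blue above, 12 g, slippery; origin at its centre, z along its axis. Starts in the tub under the lid
- tablet1: pressed laundry tablet, a stubby cylinder 22 mm in diameter and 14 mm thick, white below and blue above, 12 g, slippery; origin at its centre, z along its axis. Starts in the tub under the lid
- tablet2: pressed laundry tablet, a stubby cylinder 22 mm in diameter and 14 mm thick, white below and blue above, 12 g, slippery; origin at its centre, z along its axis. Starts in the tub under the lid
- tablet3: pressed laundry tablet, a stubby cylinder 22 mm in diameter and 14 mm thick, white below and blue above, 12 g, slippery; origin at its centre, z along its axis. Starts in the tub under the lid
- tablet4: pressed laundry tablet, a stubby cylinder 22 mm in diameter and 14 mm thick, white below and blue above, 12 g, slippery; origin at its centre, z along its axis. Starts in the tub under the lid
- tablet5: pressed laundry tablet, a stubby cylinder 22 mm in diameter and 14 mm thick, white below and blue above, 12 g, slippery; origin at its centre, z along its axis. Starts in the tub under the lid
- tablet6: pressed laundry tablet, a stubby cylinder 22 mm in diameter and 14 mm thick, white below and blue above, 12 g, slippery; origin at its centre, z along its axis. Starts in the tub under the lid
- softener: bystander: lilac softener bottle with white cap, 68 mm in diameter, 196 mm high, standing; origin at the centre of its underside
- brush: bystander: wooden scrubbing brush, 130 x 50 mm, 40 mm high, bristles down; origin at the centre of its underside, x along it
- roller: bystander: lint roller lying along its x axis: red handle towards -x, white paper roll 48 mm in diameter towards +x, 240 mm long; origin on the counter under the middle
- cap: bystander: empty small orange dosing cap, 52 mm in diameter, 35 mm high, standing open end up; origin at the centre of its underside
- peg_box: bystander: heavy open wooden box of clothes pegs, 120 x 160 mm, 45 mm high; origin at the centre of its underside
- soap_dish: bystander: blue soap dish with a bar of soap, 100 mm in diameter, 40 mm high; origin at the centre of its underside
Things that resemble listed ones, but are neither listed nor needed, are in the scene too. What is meant by the tub is not brown or yellow, and is the larger of those in its own colour.

How it is judged:
By the outcome, as a careful person would: the job done as asked, in the order asked, and still so for the second after the job is handed in, with the robot touching nothing.
It also fails if it takes over 66 s, if anything falls off the work surface, if the arm or the gripper's body presses on something with over 40 N, if the wrist force passes 120 N, or if a joint passes its speed limit or range.

### The arm

A 6-joint arm with a two-finger parallel gripper is mounted at the origin on the work surface. World frame = base frame: x ahead of the robot, y to its left, z up, the work surface at z = 0. Lengths are in m, angles in rad, forces in N, time in s.
With the tool pointing down it reaches from about 0.375 to 0.9 m from the base axis. Payload 3.1 kg.
Tool frame: the origin (TCP) lies midway between the tips of the shut fingers; the grasp point (between the pads) lies 19 mm behind it; z points along the fingers, y is the line along which they close (so a half turn about z gives the same grasp; the last joint's range is limited). The gripper opens to 87 mm and grips with 3 to 60 N. Pads are 19 mm wide; open, the fingers measure 117 mm over their backs; the gripper's body (75 mm by 190 mm) begins 51 mm behind the grasp point.
Start: joints at [0.968, 0.527, 1.433, -0, 1.181, -0.178], TCP at [0.258, 0.569, 0.192] pointing down, gripper open.
Joint ranges: [-3.08, 3.08], [-0.75, 2.2], [0.22, 2.44], [-1.43, 4.57], [0, 2.65], [-2.85, 2.85]. Speed limits (rad/s): [2.79, 2.79, 3.14, 3.14, 3.14, 3.14].

### API

Orientations are given as a unit quaternion [w, x, y, z].
In Python, from plant import manip gives the robot as it stands.
- The arm moves only by the shell command python3 -m crank 'ROWS' [FORCE]. ROWS is JSON, a list of rows, each a list of 7 numbers: the opening, from -1 (shut) to 1 (fully open), then the shift along the tool's x, y, z in m, then the turn, a rotation vector about the tool's x, y, z in rad. In form: [[fingers, dx, dy, dz, ax, ay, az], ...]. A call has 1 to 20 rows; each row shifts and turns the commanded pose from where the row before left it, along the tool's axes as they then stand; what a row does not reach is not made up. A row lasts 1/8 s, in which the tool goes at most 62.5 mm and 10.7 degrees, less where a joint would pass 70% of its speed; a pose out of reach is approached as far as the arm can. A call is refused whole if a number of a shift passes 0.0625 or a number of a turn 0.188, either way. A call with a gripper value outside its range is refused whole. The fingers move at their own pace and stop on an object; FORCE is the grip in N (left out, the last holds). Time passes only in rows, so rows that do not move let the fingers close. It gives the time, the measured TCP pose, the force, the opening and the grip force at its end, in the units of the state.
- manip.observe(): the state, without advancing time (a new reading comes with each control period).
- manip.read_camera(name): name is "side" or "top" or "wrist"; returns a dict with "pixels" (480x640x3 uint8, red, green, blue), "z_map" (480x640 float32, m along the optical axis (not along the pixel's ray), 0 where there is no reading), "camera_matrix" (3x3 intrinsics, pixels), "extrinsics" (4x4, takes a point from camera to world coordinates). Camera axes: x right, y down, z forward; pixel columns grow to the right and rows downward; lengths in m; the calibration is good to about 2 mm. A picture is of the moment at which its call begins.
- manip.finish_job(): hands the job in; it is judged then, once.
Trained networks look in the newest picture that a camera, given by its name, has taken for a name from the list of things; names that differ only in an ending like _2 or _b are one class to them, and where a whole thing is asked for, a point or a joint stands for the part that bears it (a point fixed in the world has none). Each returns a list of dicts, best first, with "confidence" (0 to 1); they miss things now and then, are a little off and sometimes report something else, mostly with a low value. They report only what shows in the picture. A call takes as long as a camera call. They do not tell look-alikes from the thing itself.
- manip.look_for(label, camera): "bbox" ([left, top, width, height] in pixels, round what is visible of it).
The state is a dict: "clock": time; "joints": joint angles; "joint_vel": joint speeds; "joint_efforts": joint torques, N m; "tool_pos": TCP position; "orientation": TCP orientation; "force": force on the tool from outside, world axes, zero at the start; "moment": the same for the moment, N m; "width": finger opening in m; "grasp_force": force on a finger pad.
Only numpy, scipy, OpenCV 4.12 (cv2) and the standard library are available. Lean on these libraries where they do the work, as an engineer would, in place of code of your own. Each camera call takes 0.05 s, during which the arm holds its last target. There are 200 camera calls.

## Working session

There is one attempt and no reset: what is moved stays moved. The work goes in short steps, Python scripts to look and compute and a shell command to move; the robot and the scene stay as the last step left them, time stands still between calls to the robot, and variables do not carry over. Pictures are saved under pics/ and viewed, at most 12 in all, crops included, and the job is handed in when it is done.

```bash
mkdir -p pics
cat > h.py <<'E'
from plant import manip
import numpy as np, cv2
def cam(n):
    return manip.read_camera(n)
def save(d,f): cv2.imwrite('pics/'+f,d['pixels'][:,:,::-1])
def world(d):
    z=d['z_map'];K=d['camera_matrix'];E=d['extrinsics']
    v,u=np.mgrid[:480,:640]
    P=np.stack([(u-K[0,2])/K[0,0]*z,(v-K[1,2])/K[1,1]*z,z],-1)
    return P@E[:3,:3].T+E[:3,3]
E
python3 - <<'E'
from h import *
a=cam('top');b=cam('side');save(a,'top1.png');save(b,'side1.png')
for c,d in(('top',a),('side',b)):
    print(c,d['camera_matrix'].round(1).tolist(),d['extrinsics'].round(3).tolist())
    W=world(d)
    for l in('tub','lid','lid_knob','crock','softener','brush','roller','cap','peg_box','soap_dish'):
        for r in manip.look_for(l,c)[:4]:
            x,y,w,h=r['bbox'];m=W[int(y+h/2),int(x+w/2)]
            print(l,round(r['confidence'],2),np.round(r['bbox']).tolist(),m.round(3))
s=manip.observe();print(s)
E
```

```text
top [[556.8, 0.0, 323.2], [0.0, 556.8, 236.2], [0.0, 0.0, 1.0]] [[0.006, -0.996, 0.084, 0.432], [-1.0, -0.005, 0.005, -0.023], [-0.004, -0.084, -0.996, 1.658], [0.0, 0.0, 0.0, 1.0]]
tub 0.88 [255.0, 185.0, 22.0, 25.0] [0.688 0.156 0.009]
tub 0.53 [217.0, 223.0, 16.0, 17.0] [0.586 0.28  0.006]
tub 0.52 [225.0, 268.0, 16.0, 11.0] [ 0.461  0.252 -0.   ]
lid 0.92 [250.0, 224.0, 26.0, 24.0] [0.564 0.157 0.089]
lid_knob 0.64 [248.0, 224.0, 26.0, 24.0] [0.563 0.158 0.106]
crock 0.81 [349.0, 224.0, 52.0, 47.0] [ 0.54  -0.167  0.005]
softener 0.88 [292.0, 163.0, 28.0, 29.0] [0.72  0.032 0.16 ]
brush 0.82 [310.0, 186.0, 26.0, 45.0] [ 0.651 -0.012  0.043]
roller 0.93 [444.0, 166.0, 41.0, 80.0] [ 0.668 -0.437 -0.   ]
cap 0.82 [302.0, 264.0, 20.0, 17.0] [0.465 0.017 0.005]
cap 0.17 [444.0, 167.0, 38.0, 79.0] [ 0.662 -0.429  0.022]
peg_box 0.66 [124.0, 260.0, 70.0, 57.0] [0.412 0.469 0.009]
soap_dish 0.81 [474.0, 280.0, 34.0, 34.0] [ 0.398 -0.499  0.037]
side [[572.8, 0.0, 316.4], [0.0, 572.8, 245.0], [0.0, 0.0, 1.0]] [[0.951, -0.228, 0.21, 0.288], [-0.31, -0.663, 0.682, -0.954], [-0.016, -0.713, 
[... 921 characters left out ...]
]
{'clock': 1.1, 'joints': array([ 9.67482417e-01,  5.27482657e-01,  1.43269984e+00, -2.54338927e-05,
        1.18141769e+00, -1.78475124e-01]), 'joint_vel': array([ 0.00044   ,  0.00042635,  0.00031047,  0.00044962,  0.00012907,
       -0.00026564]), 'joint_efforts': array([ 5.46739266e-04, -4.40013742e+01, -1.76990390e+01,  6.34856592e-02,
        5.04377426e-02, -2.58732206e-05]), 'tool_pos': array([0.25755846, 0.56943201, 0.19245912]), 'orientation': array([ 9.44350977e-06,  2.10820809e-01,  9.77524724e-01, -7.96248209e-06]), 'force': array([ 0.23626694,  0.6276239 , -0.74803716]), 'moment': array([-0.0266828 , -0.03422559, -0.0248221 ]), 'grasp_force': 0.0, 'width': 0.08686222226887716}
```

Run:
```python
import cv2,numpy as np
a=cv2.imread('pics/top1.png')[150:330,110:520];b=cv2.imread('pics/side1.png')[140:360,180:410]
cv2.imwrite('pics/c1.png',cv2.resize(a,(797,350),interpolation=cv2.INTER_CUBIC))
cv2.imwrite('pics/c2.png',cv2.resize(b,(627,600),interpolation=cv2.INTER_CUBIC))
```

```text
(no output)
```

View pics/c1.png

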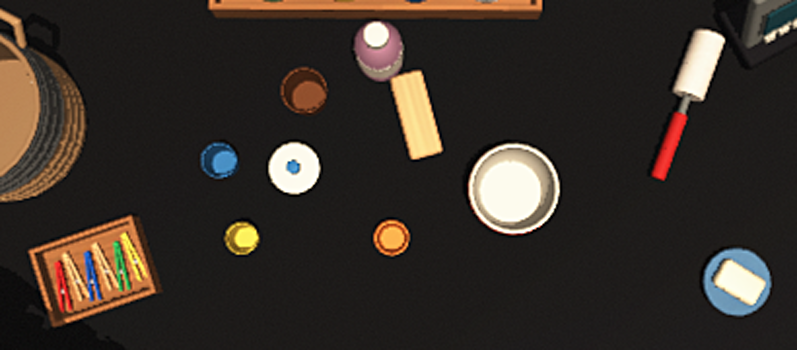

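View pics/c2.png

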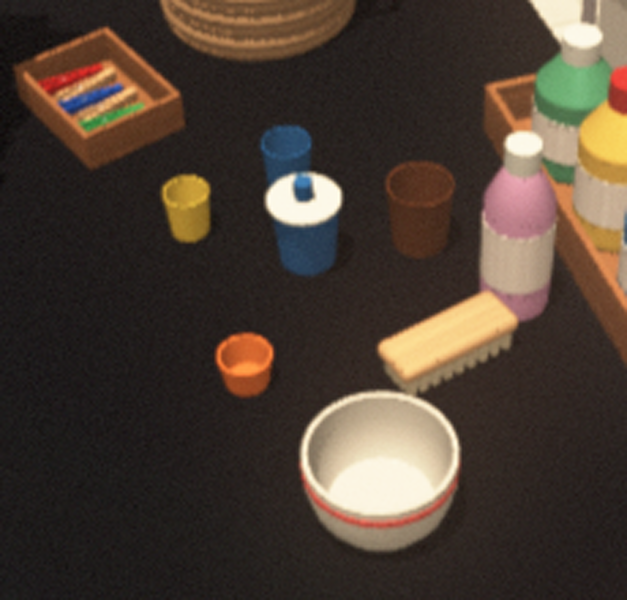

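Top view: the blue cups are the lidded one at pixel (263,236) and a smaller open one at (225,231). There is also a brown cup at (266,197) and a yellow one at (233,273). The lidded blue cup is the tub: it is blue, the larger of the two blues, and wears the white lid with the blue knob. The side crop at (305,225) confirms this. Next I'll measure its position.

Run:
```python
from h import *
from scipy.optimize import least_squares
def circ(P):
    f=lambda p:np.hypot(P[:,0]-p[0],P[:,1]-p[1])-p[2]
    r=least_squares(f,[*P.mean(0)[:2],.05],loss='soft_l1',f_scale=.003);return r.x.round(4)
for c in('top','side'):
    d=cam(c);W=world(d)
    near=lambda x,y,r:np.hypot(W[...,0]-x,W[...,1]-y)<r
    rgb=d['pixels'].astype(int)
    white=rgb.min(-1)>130
    blue=(rgb[...,2]-rgb[...,0]>50)
    m=near(.563,.157,.06)&white&(W[...,2]>.06)
    P=W[m];print(c,'disc',m.sum(),P.mean(0).round(4),'z med',np.median(P[:,2]).round(4),'mid',((P.max(0)+P.min(0))/2).round(4),np.ptp(P,0).round(3))
    m=near(.563,.157,.03)&blue&(W[...,2]>.07);P=W[m]
    print(' knob',m.sum(),P.mean(0).round(4),P[:,2].max().round(4), np.argwhere(m).mean(0))
    m=near(.546,-.145,.09)&(W[...,2]>.066)&(W[...,2]<.09);P=W[m]
    print(' crock',m.sum(),circ(P),np.median(P[:,2]).round(4))
    for n,x,y,r in(('brush',.65,-.012,.09),('cap',.463,.02,.04),('softener',.72,.025,.06),('brown',.68,.15,.05),('sblue',.584,.285,.04),('yellow',.457,.24,.04)):
        P=W[near(x,y,r)&(W[...,2]>.015)]
        if len(P): print(' ',n,P.min(0).round(3),P.max(0).round(3))
```

```text
top disc 484 [0.5641 0.1606 0.08  ] z med 0.0796 mid [0.564  0.1604 0.0873] [0.073 0.071 0.035]
 knob 32 [0.5647 0.1607 0.1005] 0.1088 [235.5   260.375]
 crock 259 [ 0.5363 -0.1613  0.0632] 0.074
  brush [ 0.584 -0.056  0.016] [0.738 0.055 0.197]
  cap [ 0.438 -0.007  0.015] [0.488 0.043 0.044]
  softener [ 0.663 -0.029  0.016] [0.772 0.07  0.203]
  brown [0.647 0.117 0.015] [0.714 0.181 0.083]
  sblue [0.552 0.25  0.015] [0.602 0.301 0.066]
  yellow [0.44  0.218 0.016] [0.483 0.263 0.057]
side disc 343 [0.5626 0.1569 0.0786] z med 0.0782 mid [0.5636 0.1592 0.0879] [0.071 0.076 0.031]
 knob 35 [0.5624 0.1582 0.0982] 0.1068 [207.62857143 290.48571429]
 crock 489 [ 0.5357 -0.1625  0.0632] 0.072
  brush [ 0.582 -0.061  0.015] [0.739 0.055 0.198]
  cap [ 0.438 -0.01   0.015] [0.488 0.047 0.039]
  softener [ 0.663 -0.031  0.015] [0.772 0.066 0.198]
  brown [0.646 0.109 0.015] [0.713 0.187 0.076]
  sblue [0.552 0.247 0.015] [0.603 0.306 0.06 ]
  yellow [0.439 0.214 0.015] [0.484 0.268 0.053]
```

```bash
python3 -m crank '[[1,-0.045,-0.025,0.002,0,0,0],[1,-0.045,-0.025,0.002,0,0,0],[1,-0.045,-0.025,0.002,0,0,0],[1,-0.045,-0.025,0.002,0,0,0],[1,-0.045,-0.025,0.002,0,0,0],[1,-0.045,-0.025,0.002,0,0,0],[1,-0.045,-0.025,0.002,0,0,0],[1,-0.045,-0.025,0.002,0,0,0],[1,-0.045,-0.025,0.002,0,0,0],[1,-0.043,-0.023,0.002,0,0,0],[1,0,0,0,0,0,0],[1,0,0,0,0,0,0]]' 20
cat >> h.py <<'E'
from scipy.spatial.transform import Rotation as R
def st():
    s=manip.observe();q=s['orientation'];M=R.from_quat([*q[1:],q[0]]).as_matrix()
    print('t',s['clock'],'p',s['tool_pos'].round(4),'j',s['joints'].round(4).tolist(),'M',M.round(3).tolist(),'w',round(s['width'],4),'F',s['force'].round(1),'g',s['grasp_force'])
    open('log.txt','a').write(repr((s['joints'].tolist(),s['tool_pos'].tolist(),M.tolist()))+'\n')
    return s,M
def to(M,p,t): print('shift',(M.T@(np.array(t)-p)).round(4))
E
python3 - <<'E'
from h import *
s,M=st();d=cam('wrist');save(d,'w1.png');W=world(d)
rgb=d['pixels'].astype(int)
near=np.hypot(W[...,0]-.5635,W[...,1]-.1595)<.06
m=near&(rgb.min(-1)>120)&(W[...,2]>.06);P=W[m];print(m.sum())
if m.sum():print('disc mid',((P.max(0)+P.min(0))/2).round(4),np.ptp(P,0).round(3),np.median(P[:,2]))
m=near&(rgb[...,2]-rgb[...,0]>50)&(W[...,2]>.085);P=W[m]
print(m.sum());print('knob',((P.max(0)+P.min(0))/2).round(4),P[:,2].max())
m=m&(W[...,2]>P[:,2].max()-.006);P=W[m];print('top',m.sum(),((P.max(0)+P.min(0))/2).round(4),np.ptp(P,0))
E
```

```text
clock: 2.7
tool_pos: [0.563, 0.1589, 0.1722]
orientation: [-0.001, 0.211, 0.977, 0.0]
force: [1.0, -0.0, 0.4]
width: 0.0871
grasp_force: 0.0
t 2.7 p [0.563  0.1589 0.1722] j [0.0839, 0.4979, 1.556, 0.0005, 1.0888, -1.0616] M [[-0.911, 0.413, -0.001], [0.413, 0.911, 0.0], [0.001, -0.0, -1.0]] w 0.0871 F [ 1.  -0.   0.4] g 0.0
15911
disc mid [0.5633 0.1657 0.1961] [0.073 0.1   0.239] 0.28779410441950226
740
knob [0.563  0.1636 0.0949] 0.10467717171859875
top 636 [0.563  0.1636 0.1018] [0.01886677 0.01888325 0.00584403]
```

View pics/w1.png

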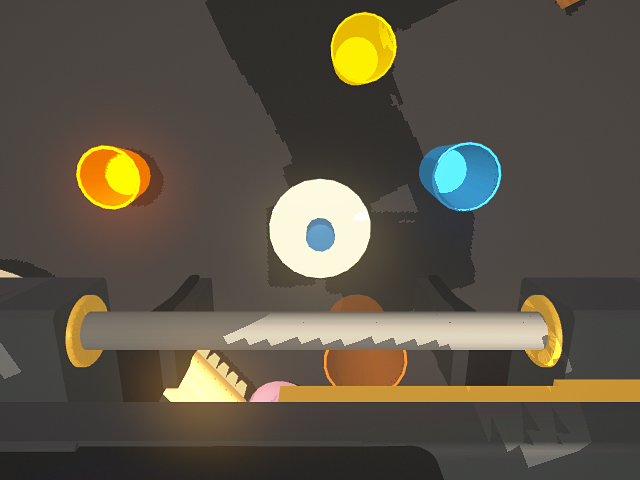

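The picture shows the lid at (320,228) with its knob at (320,235). The small cups and the brown one are clear of the fingers.

```bash
python3 -m crank '[[1,0.0005,0.002,0.03,0,0,0],[1,0,0,0.03,0,0,0],[1,0,0,0.02,0,0,0],[1,0,0,0.0075,0,0,0],[1,0,0,0,0,0,0],[-1,0,0,0,0,0,0],[-1,0,0,0,0,0,0],[-1,0,0,0,0,0,0],[-1,0,0,0,0,0,0],[-1,0,0,0,0,0,0],[-1,0,0,0,0,0,0]]' 20; python3 -c "
from h import *
st()"
```

```text
clock: 4.12
tool_pos: [0.5639, 0.1608, 0.0849]
orientation: [-0.0, 0.211, 0.978, -0.0]
force: [-0.6, -0.6, 0.6]
width: 0.0348
grasp_force: 0.0
t 4.125 p [0.5639 0.1608 0.0849] j [0.0874, 0.6173, 1.6257, 0.0, 0.8986, -1.0585] M [[-0.911, 0.412, -0.0], [0.412, 0.911, 0.0], [0.0, -0.0, -1.0]] w 0.0348 F [-0.6 -0.6  0.6] g 0.0
```

Still closing, so I'll give it more rows and then lift.

```bash
python3 -m crank '[[-1,0,0,0,0,0,0],[-1,0,0,0,0,0,0],[-1,0,0,0,0,0,0],[-1,0,0,0,0,0,0]]' 20; python3 -m crank '[[-1,0,0,-0.01,0,0,0],[-1,0,0,-0.02,0,0,0],[-1,0,0,-0.04,0,0,0],[-1,0,0,-0.06,0,0,0],[-1,0,0,0,0,0,0]]'; python3 -c "
from h import *
st();d=cam('side');save(d,'s2.png');im=d['pixels'][130:360,170:440,::-1];cv2.imwrite('pics/s2.png',cv2.resize(im,None,fx=2.2,fy=2.2,interpolation=2))"
```

```text
clock: 4.62
tool_pos: [0.5639, 0.1609, 0.0849]
orientation: [-0.0, 0.211, 0.978, -0.0]
force: [-1.1, -0.4, 0.8]
width: 0.0014
grasp_force: 0.0
clock: 5.25
tool_pos: [0.568, 0.1614, 0.2212]
orientation: [0.006, 0.211, 0.978, 0.002]
force: [-0.8, -0.1, -0.4]
width: 0.0004
grasp_force: 0.0
t 5.25 p [0.568  0.1614 0.2212] j [0.0877, 0.4431, 1.4997, 0.0001, 1.1857, -1.0586] M [[-0.911, 0.412, 0.013], [0.412, 0.911, 0.001], [-0.011, 0.006, -1.0]] w 0.0004 F [-0.8 -0.1 -0.4] g 0.0
```

View pics/s2.png

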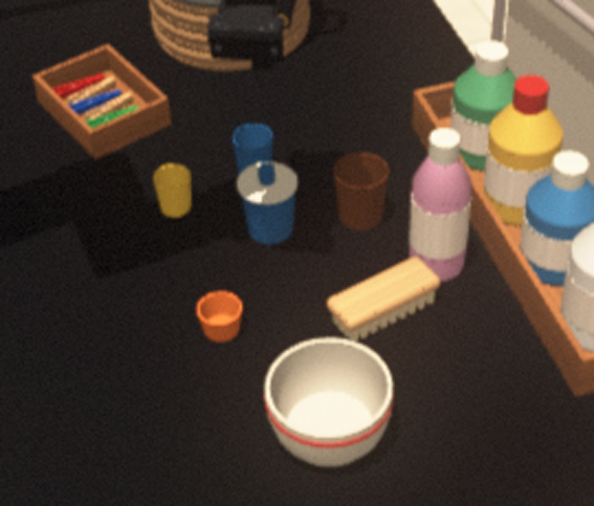

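The lid is still on the tub at (268,185) in the crop and the shut gripper hangs above it at (260,30), so the fingers missed the knob. I'll measure the gripper tip against the reported TCP.

Run:
```python
from h import *
s=manip.observe();p=s['tool_pos']
for c in('side','top','wrist'):
    d=cam(c);W=world(d);E=np.linalg.inv(d['extrinsics']);K=d['camera_matrix']
    for n,q in(('tcp',p),('knob',[.563,.161,.091])):
        x=K@(E[:3,:3]@q+E[:3,3]);print(c,n,(x[:2]/x[2]).round(1),x[2].round(3))
    rgb=d['pixels'].astype(int)
    near=np.hypot(W[...,0]-.5635,W[...,1]-.1595)<.06
    if c=='wrist': save(d,'w2.png')
    if c!='wrist':
        m=np.hypot(W[...,0]-p[0],W[...,1]-p[1])<.12
        m&=(W[...,2]>.12)&(W[...,2]<.5);P=W[m];print('grip pts',m.sum())
        for z in np.arange(.16,.36,.02):
            Q=P[(P[:,2]>=z)&(P[:,2]<z+.02)]
            if len(Q):print(z.round(2),len(Q),Q.min(0).round(3),Q.max(0).round(3))
    m=near&(rgb[...,2]-rgb[...,0]>45)&(W[...,2]>.085)&(W[...,2]<.12);P=W[m]
    if m.sum():print('knob',m.sum(),((P.max(0)+P.min(0))/2).round(4),P[:,2].max(),np.argwhere(m).mean(0))
```

```text
side tcp [289.1 170. ] 1.424
side knob [290.5 209. ] 1.513
grip pts 3069
0.24 38 [0.552 0.145 0.244] [0.572 0.157 0.26 ]
0.26 2 [0.561 0.146 0.261] [0.566 0.149 0.262]
0.3 45 [0.496 0.067 0.314] [0.631 0.227 0.32 ]
0.32 384 [0.495 0.063 0.32 ] [0.631 0.226 0.34 ]
0.34 630 [0.493 0.056 0.34 ] [0.634 0.232 0.36 ]
knob 28 [0.5619 0.157  0.097 ] 0.10540188206916334 [208.85714286 290.64285714]
top tcp [254.9 231.2] 1.447
top knob [260.6 236.4] 1.574
grip pts 797
0.32 43 [0.51  0.089 0.322] [0.578 0.202 0.34 ]
0.34 415 [0.493 0.059 0.34 ] [0.634 0.232 0.36 ]
wrist tcp [316.5 282.8] 0.201
wrist knob [313.9 222.1] 0.324
knob 554 [0.5632 0.1636 0.0946] 0.10414181335336714 [222.1967509 316.9765343]
```

View pics/w2.png

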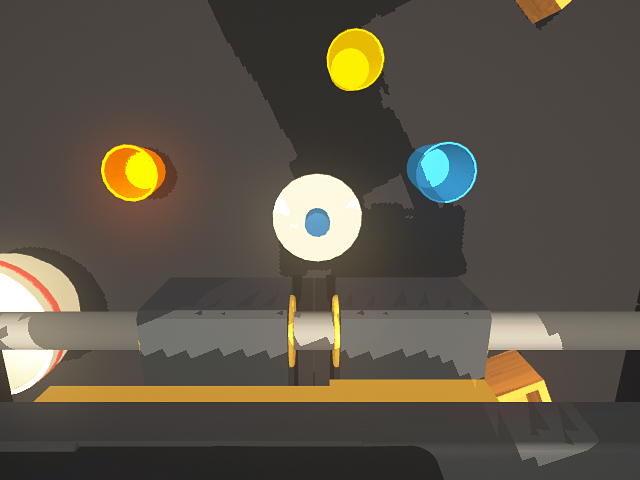

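The picture shows the shut fingers at (316,280) and the knob beyond them at (317,222). I'll check the real fingertip depth.

Run:
```python
from h import *
s,M=st();d=cam('wrist');z=d['z_map'];W=world(d)
for v in range(264,312,4): print(v,[(z[v,u].round(3)) for u in (300,308,314,320,326,334)], (M.T@(W[v,314]-s['tool_pos'])).round(3))
d=cam('side');z=d['z_map'];W=world(d)
for v in range(140,186,3): print(v,[(z[v,u].round(3),W[v,u,2].round(3)) for u in (280,285,289,293,298)],(M.T@(W[v,289]-s['tool_pos'])).round(3))
```

```text
t 5.45 p [0.5627 0.1608 0.2139] j [0.0875, 0.4508, 1.5086, -0.0, 1.1849, -1.0585] M [[-0.911, 0.412, -0.003], [0.412, 0.911, -0.0], [0.002, -0.001, -1.0]] w 0.0004 F [-0.   0.6 -0. ] g 0.0
264 [np.float32(0.43), np.float32(0.428), np.float32(0.428), np.float32(0.428), np.float32(0.427), np.float32(0.428)] [-0.066  0.     0.214]
268 [np.float32(0.427), np.float32(0.428), np.float32(0.428), np.float32(0.427), np.float32(0.428), np.float32(0.43)] [-0.07   0.     0.213]
272 [np.float32(0.43), np.float32(0.429), np.float32(0.429), np.float32(0.429), np.float32(0.43), np.float32(0.43)] [-0.074  0.     0.213]
276 [np.float32(0.17), np.float32(0.431), np.float32(0.431), np.float32(0.431), np.float32(0.17), np.float32(0.17)] [-0.079  0.001  0.214]
280 [np.float32(0.166), np.float32(0.17), np.float32(0.431), np.float32(0.17), np.float32(0.166), np.float32(0.166)] [-0.083  0.001  0.213]
284 [np.float32(0.162), np.float32(0.165), np.float32(0.433), np.float32(0.166), np.float32(0.162), np.float32(0.161)] [-0.088  0.001  0.213]
288 [np.float32(0.157), np.float32(0.161), np.float32(0.434), np.floa
[... 3712 characters left out ...]
[0.046 0.261 0.217]
179 [(np.float32(1.757), np.float64(-0.003)), (np.float32(1.75), np.float64(0.002)), (np.float32(1.748), np.float64(0.002)), (np.float32(1.753), np.float64(-0.001)), (np.float32(1.76), np.float64(-0.005))] [0.043 0.24  0.212]
182 [(np.float32(1.747), np.float64(-0.004)), (np.float32(1.745), np.float64(-0.002)), (np.float32(1.745), np.float64(-0.002)), (np.float32(1.74), np.float64(0.001)), (np.float32(1.741), np.float64(-0.0))] [0.041 0.231 0.216]
185 [(np.float32(1.739), np.float64(-0.005)), (np.float32(1.729), np.float64(0.001)), (np.float32(1.738), np.float64(-0.004)), (np.float32(1.735), np.float64(-0.003)), (np.float32(1.738), np.float64(-0.005))] [0.04  0.219 0.218]
```

Both views put the real fingertips about 26 mm short of the reported TCP, and the body is short by the same amount. That explains the miss: the fingers shut just above the knob. I'll go lower, watching the force.

```bash
python3 -m crank '[[0.2,0,0,0,0,0,0],[0.2,0,0,0,0,0,0],[0.2,0,0,0.03,0,0,0],[0.2,0,0,0.03,0,0,0],[0.2,0,0,0.03,0,0,0],[0.2,0,0,0.03,0,0,0],[0.2,0,0,0.015,0,0,0],[0.2,0,0,0.01,0,0,0],[0.2,0,0,0.007,0,0,0],[0.2,0,0,0,0,0,0]]' 20; python3 -m crank '[[-1,0,0,0,0,0,0],[-1,0,0,0,0,0,0],[-1,0,0,0,0,0,0],[-1,0,0,0,0,0,0],[-1,0,0,0,0,0,0],[-1,0,0,0,0,0,0]]' 20
```

```text
clock: 6.8
tool_pos: [0.564, 0.1609, 0.0631]
orientation: [0.0, 0.211, 0.978, 0.0]
force: [-0.1, 0.0, -0.0]
width: 0.0523
grasp_force: 0.0
clock: 7.55
tool_pos: [0.5642, 0.161, 0.0631]
orientation: [0.0, 0.211, 0.978, 0.0]
force: [0.0, 0.5, 1.2]
width: 0.0191
grasp_force: 20.0
```

```bash
python3 -m crank '[[-1,0,0,-0.01,0,0,0],[-1,0,0,-0.02,0,0,0],[-1,0,0,-0.04,0,0,0],[-1,0,0,-0.04,0,0,0],[-1,0,0,-0.03,0,0,0],[-1,-0.003,-0.03,0,0,0,0],[-1,-0.003,-0.05,0,0,0,0],[-1,-0.003,-0.05,0,0,0,0],[-1,-0.003,-0.05,0,0,0,0],[-1,-0.003,-0.05,0,0,0,0],[-1,-0.003,-0.05,0,0,0,0],[-1,-0.003,-0.05,0,0,0,0],[-1,-0.003,-0.05,0,0,0,0],[-1,-0.002,-0.03,0,0,0,0],[-1,-0.001,-0.019,0,0,0,0],[-1,0,0,0,0,0,0]]' 25
python3 - <<'E'
from h import *
s,M=st();to(M,s['tool_pos'],[.41,-.24,-.004])
d=cam('side');b=cam('top')
a=d['pixels'][130:430,170:450,::-1];c=b['pixels'][150:330,210:450,::-1]
cv2.imwrite('pics/l3.png',np.hstack([cv2.resize(a,(396,424)),cv2.resize(c,(400,424))]))
E
```

```text
clock: 9.55
tool_pos: [0.4112, -0.2422, 0.2034]
orientation: [0.0, 0.212, 0.977, -0.0]
force: [1.1, 1.1, -0.1]
width: 0.0186
grasp_force: 25.0
t 9.55 p [ 0.4112 -0.2422  0.2034] j [-0.7669, 0.3141, 1.7797, -0.0001, 1.0473, -1.9102] M [[-0.91, 0.415, 0.0], [0.415, 0.91, -0.0], [-0.0, -0.0, -1.0]] w 0.0186 F [ 1.1  1.1 -0.1] g 24.999045431613922
shift [0.0021 0.0015 0.2074]
```

View pics/l3.png

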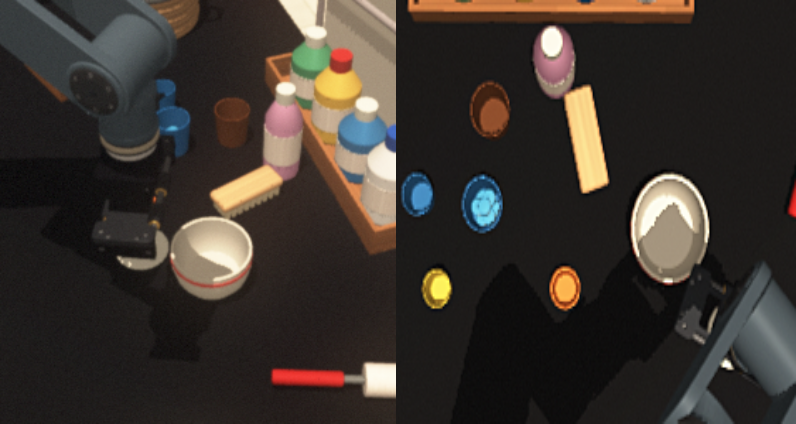

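The lid is held at (140,248) in the left panel, and the open tub shows its tablets at (482,203) in the right one. I'll lower the lid now.

```bash
python3 -m crank '[[-1,0,0,0.03,0,0,0],[-1,0,0,0.05,0,0,0],[-1,0,0,0.05,0,0,0],[-1,0,0,0.04,0,0,0],[-1,0,0,0.02,0,0,0],[-1,0,0,0.01,0,0,0],[-1,0,0,0.004,0,0,0],[-1,0,0,0,0,0,0]]'; python3 -m crank '[[-1,0,0,0.003,0,0,0],[-1,0,0,0,0,0,0]]'
```

```text
clock: 10.65
tool_pos: [0.4122, -0.2412, -0.0005]
orientation: [0.0, 0.211, 0.978, -0.0]
force: [0.4, -0.6, -0.5]
width: 0.0187
grasp_force: 25.0
clock: 10.9
tool_pos: [0.4119, -0.2413, -0.0037]
orientation: [0.0, 0.211, 0.978, -0.0]
force: [0.6, 0.3, -0.4]
width: 0.0188
grasp_force: 25.0
```

```bash
python3 -m crank '[[-1,0,0,0.002,0,0,0],[-1,0,0,0.001,0,0,0],[-1,0,0,0,0,0,0]]'; python3 -m crank '[[0,0,0,0,0,0,0],[0,0,0,0,0,0,0],[0,0,0,0,0,0,0],[0,0,0,0,0,0,0],[0,0,0,0,0,0,0],[0,0,0,-0.02,0,0,0],[0.5,0,0,-0.05,0,0,0],[1,0,0,-0.06,0,0,0],[1,0,0,-0.06,0,0,0],[1,0,0,0,0,0,0]]'
python3 - <<'E'
from h import *
s,M=st();d=cam('wrist');save(d,'w4.png');W=world(d)
m=(d['pixels'].min(-1)>110)&(np.hypot(W[...,0]-.412,W[...,1]+.241)<.06)&(W[...,2]<.05);P=W[m]
print(m.sum(),((P.max(0)+P.min(0))/2).round(3),np.ptp(P,0).round(3),np.percentile(P[:,2],[5,50,95]))
E=eval
D=[eval(l) for l in open('log.txt')]
# kinematic fit: planar arm with lateral offset
from scipy.optimize import least_squares
def fk(j,p):
    h,a,b,d,r0,off=p
    r=r0+a*np.sin(j[1])+b*np.sin(j[1]+j[2])+d*np.sin(j[1]+j[2]+j[4])
    z=h+a*np.cos(j[1])+b*np.cos(j[1]+j[2])+d*np.cos(j[1]+j[2]+j[4])
    c,s_=np.cos(j[0]),np.sin(j[0]);return np.array([c*r-s_*off,s_*r+c*off,z])
D.append(([.9675,.5275,1.4327,0,1.1814,-.1785],[.2576,.5694,.1925],0))
f=least_squares(lambda p:np.concatenate([fk(j,p)-np.array(t) for j,t,_ in D]+[[.01*(p[4])]]),[.3,.4,.4,.2,0,.11])
print(f.x.round(4),np.abs(f.fun).max())
E
```

```text
clock: 11.28
tool_pos: [0.4119, -0.2412, -0.0063]
orientation: [0.0, 0.211, 0.978, -0.0]
force: [-0.6, 1.2, 7.5]
width: 0.0184
grasp_force: 25.0
clock: 12.52
tool_pos: [0.4144, -0.2436, 0.1875]
orientation: [0.005, 0.211, 0.978, -0.003]
force: [0.6, -0.9, -0.4]
width: 0.0756
grasp_force: 0.0
t 12.525 p [ 0.4144 -0.2436  0.1875] j [-0.7644, 0.3365, 1.7997, -0.0, 0.9938, -1.9107] M [[-0.911, 0.412, 0.008], [0.412, 0.911, -0.008], [-0.011, -0.004, -1.0]] w 0.0756 F [ 0.6 -0.9 -0.4] g 0.0
4920 [ 0.412 -0.241  0.017] [0.076 0.075 0.037] [0.00983743 0.01131107 0.03277009]
[ 0.1961  0.5709  0.3918  0.3426 -0.0455  0.111 ] 0.015671107345386348
```

The lid lies flat: its disc top is at z 0.011 and the knob is up. Next I'll move above the approach side, turning and tilting the tool, to learn the wrist kinematics. For now I'll stay high.

```bash
python3 -m crank '[[1,0,0,-0.05,0,0,0.1],[1,-0.02,0.02,-0.05,0,0,0.15],[1,-0.03,0.03,0,0,0,0.15],[1,-0.03,0.03,0,0,0,0.15],[1,-0.03,0.03,0,0,0,0.15],[1,-0.03,0.03,0,0,0,0.15],[1,0,0,0,0,0,0.1],[1,0,0,0,0,0.1,0],[1,0,0,0,0,0.15,0],[1,0,0,0,0,0.15,0],[1,0,0,0,0,0.1,0],[1,0,0,0,0,0,0],[1,0,0,0,0,0,0]]'
python3 - <<'E'
from h import *
import itertools
st()
D=[eval(l) for l in open('log.txt')]
for s4,s6,o6 in itertools.product((1,-1),(1,-1),(0,np.pi/2,np.pi)):
    e=max(np.abs((R.from_euler('z',j[0])*R.from_euler('y',j[1]+j[2])*R.from_euler('z',s4*j[3])*R.from_euler('y',j[4])*R.from_euler('z',s6*j[5]+o6)).as_matrix()-np.array(M)).max() for j,_,M in D)
    print(s4,s6,o6,e.round(3))
E
```

```text
clock: 14.2
tool_pos: [0.6049, -0.2521, 0.2816]
orientation: [-0.192, 0.615, 0.749, 0.157]
force: [0.2, 0.5, -0.8]
width: 0.087
grasp_force: 0.0
t 14.2 p [ 0.6049 -0.2521  0.2816] j [-0.7193, 0.684, 0.9906, 0.3096, 1.864, -0.8851] M [[-0.17, 0.981, -0.095], [0.86, 0.195, 0.471], [0.481, -0.002, -0.877]] w 0.087 F [ 0.2  0.5 -0.8] g 0.0
1 1 0 1.325
1 1 1.5707963267948966 0.0
1 1 3.141592653589793 1.325
1 -1 0 1.804
1 -1 1.5707963267948966 1.74
1 -1 3.141592653589793 1.976
-1 1 0 1.325
-1 1 1.5707963267948966 0.469
-1 1 3.141592653589793 1.325
-1 -1 0 1.804
-1 -1 1.5707963267948966 1.74
-1 -1 3.141592653589793 1.858
```

```bash
cat >> h.py <<'E'
from scipy.optimize import least_squares
e=R.from_euler
def fk(j,p):
    h,a,b,d,r0,off,x=p
    up=lambda t:np.array([np.sin(t),0,np.cos(t)]); fw=lambda t:np.array([np.cos(t),0,-np.sin(t)])
    R1=e('z',j[0]); M=(R1*e('y',j[1]+j[2])*e('z',j[3])*e('y',j[4])*e('z',j[5]+np.pi/2)).as_matrix()
    q=np.array([r0,off,h])+a*up(j[1])+b*up(j[1]+j[2])+x*fw(j[1]+j[2])
    return R1.apply(q)+d*M[:,2],M
def fit():
    D=[eval(l) for l in open('log.txt')]
    f=least_squares(lambda p:np.concatenate([(fk(j,p)[0]-np.array(t)) for j,t,_ in D]+[.003*(p-[.2,.45,.45,.3,0,.11,0])]),[.2,.45,.45,.3,0,.11,0],loss='soft_l1',f_scale=.002)
    return f.x,max(np.abs(fk(j,f.x)[0]-np.array(t)).max() for j,t,_ in D)
E
python3 - <<'E'
from h import *
p,r=fit();print(p.round(4),r)
D=[eval(l) for l in open('log.txt')]
for j,t,_ in D: print((fk(j,p)[0]-np.array(t)).round(4))
E
```

```text
[ 0.2742  0.588   0.3917  0.3355 -0.      0.111   0.1141] 4.329808117042866e-06
[-0.  0.  0.]
[ 0.  0. -0.]
[-0.  0.  0.]
[-0.  0.  0.]
[ 0. -0. -0.]
[ 0. -0. -0.]
[-0. -0.  0.]
```

```bash
cat >> h.py <<'E'
LO=np.array([-3.08,-.75,.22,-1.43,0,-2.85]);HI=np.array([3.08,2.2,2.44,4.57,2.65,2.85])
def ik(t,M,j0,p):
    f=lambda j:np.concatenate([(fk(j,p)[0]-t)*5,R.from_matrix(fk(j,p)[1].T@M).as_rotvec()])
    r=least_squares(f,np.clip(j0,LO+1e-6,HI-1e-6),bounds=(LO,HI),xtol=1e-12,ftol=1e-14);return r.x,np.linalg.norm(r.fun)
def toolM(az,p,roll=0,s=1): # az, pitch below level (deg), roll about tool z; tool x up-ish at roll 0
    a,q=np.radians([az,p]);z=np.array([np.cos(a)*np.cos(q),np.sin(a)*np.cos(q),-np.sin(q)])
    y=s*np.array([np.sin(a),-np.cos(a),0]);x=np.cross(y,z)
    return np.stack([x,y,z],1)@e('z',roll,degrees=True).as_matrix()
E
python3 - <<'E'
from h import *
p,_=fit();s,M=st();j=s['joints'];print('tool x',M[:,0].round(2))
tub=np.array([.5635,.1605,.042]);cr=np.array([.536,-.162,.075])
for az in(60,75,90,105):
  for pit in(35,42):
    G=toolM(az,pit);print('az',az,pit,'xup',G[:,0].round(2))
    T=tub+.045*G[:,2]
    jj=j
    for n,t in(('pre',T-.15*G[:,2]),('grasp',T),('lift',T+[0,0,.16])):
        jj,err=ik(t,G,jj,p);w=t-p[3]*G[:,2];print(' ',n,jj.round(2),err.round(4),'wrist',w.round(3))
    for q,roll in((pit,0),(pit,60),(pit,120),(15,120),(5,140),(5,-140)):
        Mp=toolM(az,q,roll);u=Mp@(G.T@[0,0,1.]);rim=.033*u
        k=-np.array([0,0,1.])+u*u[2];k/=max(np.linalg.norm(k),1e-6);lip=.033*u+.034*k*(1 if u[2]<.999 else 0)
        Gp=np.array([cr[0],cr[1],.075+.04])-lip
        jj2,err=ik(Gp+.045*Mp[:,2],Mp,jj,p)
        print('   pour',q,roll,jj2.round(2),err.round(4),'tilt',np.degrees(np.arccos(u[2])).round(),'G',Gp.round(3))
        if roll>=0: jj=jj2
E
```

```text
t 14.2 p [ 0.6049 -0.2521  0.2816] j [-0.7193, 0.684, 0.9906, 0.3096, 1.864, -0.8851] M [[-0.17, 0.981, -0.095], [0.86, 0.195, 0.471], [0.481, -0.002, -0.877]] w 0.087 F [ 0.2  0.5 -0.8] g 0.0
tool x [-0.17  0.86  0.48]
az 60 35 xup [0.29 0.5  0.82]
  pre [-0.65  0.75  2.12  1.27  1.02 -1.26] 0.0 wrist [ 0.383 -0.152  0.295]
  grasp [-0.35  0.95  2.02  1.62  0.94 -1.37] 0.0 wrist [ 0.445 -0.046  0.209]
  lift [-0.35  0.59  2.01  1.35  0.97 -0.9 ] 0.0 wrist [ 0.445 -0.046  0.369]
   pour 35 0 [-0.92  0.88  1.75  0.93  1.22 -1.07] 0.0 tilt 0.0 G [ 0.536 -0.162  0.082]
   pour 35 60 [-0.93  0.8   1.87  0.94  1.2  -0.06] 0.0 tilt 48.0 G [ 0.505 -0.127  0.118]
   pour 35 120 [-0.9   0.75  1.82  0.93  1.25  1.09] 0.0 tilt 90.0 G [ 0.527 -0.13   0.149]
   pour 15 120 [-0.98  0.91  1.78  1.05  1.52  0.93] 0.0 tilt 104.0 G [ 0.529 -0.139  0.156]
   pour 5 140 [-1.    1.    1.72  1.1   1.68  1.25] 0.0 tilt 125.0 G [ 0.535 -0.155  0.162]
   pour 5 -140 [-1.    1.    1.69  1.1   1.69  2.66] 0.0 tilt 125.0 G [ 0.543 -0.159  0.162]
az 60 42 xup [0.33 0.58 0.74]
  pre [-0.57  0.65  2.09  1.2   0.92
[... 4939 characters left out ...]
p [-0.26  0.94  1.58  0.75  1.24 -1.  ] 0.0 wrist [ 0.619 -0.048  0.236]
  lift [-0.26  0.69  1.55  0.71  1.45 -0.81] 0.0 wrist [ 0.619 -0.048  0.396]
   pour 42 0 [-0.72  0.94  1.36  0.43  1.58 -1.14] 0.0 tilt 0.0 G [ 0.536 -0.162  0.082]
   pour 42 60 [-0.76  0.85  1.48  0.4   1.57 -0.14] 0.0 tilt 44.0 G [ 0.489 -0.157  0.115]
   pour 42 120 [-0.73  0.81  1.47  0.42  1.61  0.96] 0.0 tilt 80.0 G [ 0.504 -0.14   0.143]
   pour 15 120 [-0.77  1.02  1.29  0.58  2.02  0.95] 0.0 tilt 101.0 G [ 0.514 -0.147  0.155]
   pour 5 140 [-0.77  1.11  1.21  0.66  2.17  1.34] 0.0 tilt 121.0 G [ 0.528 -0.155  0.161]
   pour 5 -140 [-0.76  1.11  1.19  0.69  2.18  2.76] 0.0 tilt 121.0 G [ 0.54  -0.151  0.161]
```

```bash
cat > meas.py <<'E'
from h import *
def circ(P):
    r=least_squares(lambda p:np.hypot(P[:,0]-p[0],P[:,1]-p[1])-p[2],[*P.mean(0)[:2],.03],loss='soft_l1',f_scale=.002);return r.x.round(4)
def tub():
    for c in('top','side'):
        d=cam(c);W=world(d);g=d['pixels'].astype(int)
        m=(np.hypot(W[...,0]-.5635,W[...,1]-.16)<.05)&(W[...,2]>.068)&(W[...,2]<.085)
        P=W[m];print(c,'rim',m.sum(),circ(P) if m.sum()>5 else '',np.median(P[:,2]).round(4) if m.sum() else '')
E
python3 - <<'E'
from meas import *
tub()
p,_=fit();s,M=st();G=toolM(80,40)
print('rotvec',R.from_matrix(M.T@G).as_rotvec().round(4), 'G',G.round(3).tolist())
T=np.array([.5635,.1605,.042])+.045*G[:,2]
for n,t in(('T',T),('pre',T-.14*G[:,2])): print(n,t.round(4),'shift in G',(G.T@(t-s['tool_pos'])).round(4))
E
```

```text
top rim 72 [0.5644 0.1601 0.0324] 0.0739
side rim 110 [0.5638 0.1597 0.0324] 0.0717
t 14.3 p [ 0.6053 -0.2517  0.2832] j [-0.7185, 0.6818, 0.9898, 0.3098, 1.8645, -0.8851] M [[-0.172, 0.981, -0.094], [0.861, 0.196, 0.47], [0.479, 0.0, -0.878]] w 0.0868 F [-0.1  0.7  0.2] g 0.0
rotvec [-0.2369  0.3689  0.2894] G [[0.112, 0.985, 0.133], [0.633, -0.174, 0.754], [0.766, 0.0, -0.643]]
T [0.5695 0.1944 0.0131] shift in G [ 0.0715 -0.1127  0.5055]
pre [0.5509 0.0888 0.1031] shift in G [ 0.0715 -0.1127  0.3655]
```

```bash
python3 -m crank '[[1,0,0,0,-0.059,0.092,0.072],[1,0,0,0,-0.059,0.092,0.072],[1,0,0,0,-0.059,0.092,0.072],[1,0,0,0,-0.06,0.093,0.073],[1,0,0,0,0,0,0],[1,0.009,-0.014,0.025,0,0,0],[1,0.009,-0.014,0.045,0,0,0],[1,0.009,-0.014,0.045,0,0,0],[1,0.009,-0.014,0.045,0,0,0],[1,0.009,-0.014,0.045,0,0,0],[1,0.009,-0.014,0.045,0,0,0],[1,0.009,-0.014,0.045,0,0,0],[1,0.009,-0.014,0.045,0,0,0],[1,0,0,0.025,0,0,0],[1,0,0,0,0,0,0],[1,0,0,0,0,0,0]]' 30
cat > al.py <<'E'
from meas import *
s,M=st();G=toolM(80,40)
print('rotvec',R.from_matrix(M.T@G).as_rotvec().round(4))
T=np.array([.5640,.1600,.042])+.045*G[:,2]
print('shift',(M.T@(T-s['tool_pos'])).round(4))
E
python3 al.py
python3 - <<'E'
from h import *
s,M=st();d=cam('side');b=cam('wrist');W=world(d)
a=d['pixels'][130:330,200:420,::-1]
cv2.imwrite('pics/g5.png',np.hstack([cv2.resize(a,(440,400),interpolation=2),cv2.resize(b['pixels'][40:400,140:464,::-1],(360,400))]))
# real gripper extents in tool frame from side depth
Q=(W.reshape(-1,3)-s['tool_pos'])@M
Q=Q[(W.reshape(-1,3)[:,2]>.09)&(abs(Q[:,1])<.07)&(abs(Q[:,0])<.045)&(Q[:,2]>-.2)&(Q[:,2]<.03)]
for z in np.arange(-.14,.03,.01):
    S=Q[(Q[:,2]>=z)&(Q[:,2]<z+.01)]
    if len(S):print(z.round(3),len(S),S.min(0).round(3),S.max(0).round(3))
E
```

```text
clock: 16.3
tool_pos: [0.5531, 0.0872, 0.1046]
orientation: [-0.27, 0.694, 0.584, 0.324]
force: [0.6, 0.2, 0.2]
width: 0.0872
grasp_force: 0.0
t 16.3 p [0.5531 0.0872 0.1046] j [-0.5246, 0.7397, 1.804, 0.8944, 1.1754, -0.9651] M [[0.108, 0.985, 0.135], [0.634, -0.173, 0.753], [0.765, 0.004, -0.644]] w 0.0872 F [0.6 0.2 0.2] g 0.0
rotvec [0.002  0.001  0.0034]
shift [-0.0005 -0.0022  0.1416]
t 16.3 p [0.5531 0.0872 0.1046] j [-0.5246, 0.7397, 1.804, 0.8944, 1.1754, -0.9651] M [[0.108, 0.985, 0.135], [0.634, -0.173, 0.753], [0.765, 0.004, -0.644]] w 0.0872 F [0.6 0.2 0.2] g 0.0
-0.14 18 [-0.033 -0.07  -0.14 ] [ 0.023  0.068 -0.131]
-0.13 63 [-0.039 -0.068 -0.13 ] [ 0.035  0.069 -0.121]
-0.12 7 [-0.04 -0.07 -0.12] [ 0.035 -0.057 -0.116]
-0.11 1 [ 0.035 -0.058 -0.107] [ 0.035 -0.058 -0.107]
```

View pics/g5.png

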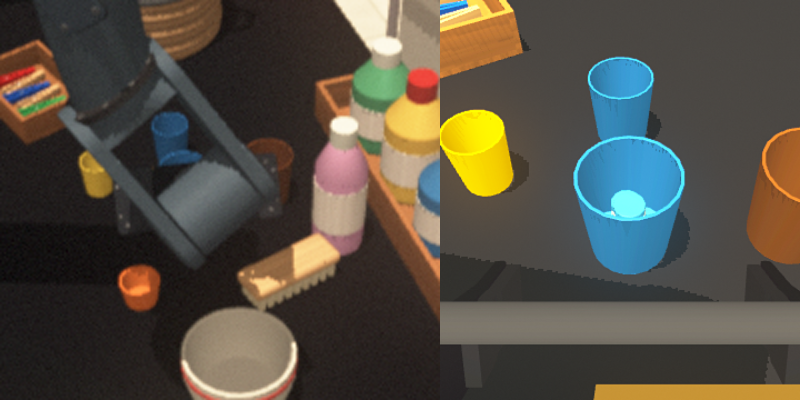

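The left panel shows the gripper behind the tub, clear of the brush and cap. The wrist view shows the open tub at (628,205) centred between the fingers. I'll measure the real fingertips from the wrist depth.

Run:
```python
from h import *
s,M=st();b=cam('wrist');W=world(b).reshape(-1,3);Q=(W-s['tool_pos'])@M
print('cam in tool',(M.T@(b['extrinsics'][:3,3]-s['tool_pos'])).round(4))
S=Q[(abs(Q[:,1])<.075)&(abs(Q[:,0])<.06)&(Q[:,2]<.04)]
for z in np.arange(-.14,.04,.01):
    A=S[(S[:,2]>=z)&(S[:,2]<z+.01)]
    for n,B in(('L',A[A[:,1]<-.02]),('R',A[A[:,1]>.02])):
        if len(B):print(z.round(3),n,len(B),B.min(0).round(3),B.max(0).round(3))
```

```text
t 16.4 p [0.5531 0.0865 0.1045] j [-0.5261, 0.7399, 1.8043, 0.8947, 1.1753, -0.965] M [[0.11, 0.985, 0.136], [0.634, -0.175, 0.753], [0.766, 0.003, -0.643]] w 0.0872 F [-0.1  0.5 -0.8] g 0.0
cam in tool [ 0.0701 -0.001  -0.1924]
-0.14 L 5849 [ 0.024 -0.054 -0.14 ] [ 0.027 -0.02  -0.132]
-0.14 R 6315 [ 0.024  0.02  -0.14 ] [ 0.027  0.057 -0.13 ]
-0.13 L 7182 [ 0.016 -0.063 -0.126] [ 0.038 -0.047 -0.12 ]
-0.13 R 9828 [ 0.02  0.02 -0.13] [ 0.039  0.062 -0.12 ]
-0.12 L 9295 [ 0.009 -0.069 -0.12 ] [ 0.038 -0.02  -0.11 ]
-0.12 R 8703 [ 0.013  0.02  -0.12 ] [ 0.039  0.07  -0.11 ]
-0.11 L 2299 [ 0.002 -0.073 -0.11 ] [ 0.038 -0.048 -0.1  ]
-0.11 R 2058 [ 0.006  0.046 -0.11 ] [ 0.039  0.074 -0.1  ]
-0.1 L 1026 [-0.006 -0.053 -0.1  ] [ 0.015 -0.048 -0.09 ]
-0.1 R 730 [-0.     0.047 -0.1  ] [ 0.015  0.052 -0.09 ]
-0.09 L 806 [-0.011 -0.052 -0.09 ] [ 0.01  -0.044 -0.08 ]
-0.09 R 618 [-0.008  0.042 -0.09 ] [ 0.01   0.048 -0.08 ]
-0.08 L 888 [-0.012 -0.05  -0.08 ] [ 0.004 -0.044 -0.07 ]
-0.08 R 801 [-0.009  0.042 -0.08 ] [ 0.004  0.048 -0.07 ]
-0.07 L 281 [-0.01  -0.056 -0.07 ] [ 0.012 -0.044 -0.06 ]
-0.07 R 290 [-0.01   0.042 -0.07 ] [ 0.012  0.054 -0.06 ]
-0.06 L 434 [-0.009 -0.055 -0.06 ] [ 0.012 -0.044 -0.05 ]
-0.06 R 429 [-0.01   0.042 -0.06 ] [ 0.012  0.053 -0.05 ]
-0.05 L 401 [-0.    -0.054 -0.05 ] [ 0.012 -0.044 -0.04 ]
-0.05 R 396 [ 0.     0.042 -0.05 ] [ 0.012  0.052 -0.04 ]
-0.04 L 383 [-0.005 -0.053 -0.04 ] [ 0.012 -0.044 -0.03 ]
-0.04 R 385 [-0.005  0.042 -0.04 ] [ 0.012  0.052 -0.03 ]
-0.03 L 7 [-0.004 -0.052 -0.03 ] [ 0.011 -0.044 -0.029]
-0.03 R 6 [-0.003  0.043 -0.03 ] [ 0.011  0.051 -0.029]
```

```bash
python3 -m crank '[[1,0,-0.0015,0.03,0,0,0],[1,0,0,0.04,0,0,0],[1,0,0,0.04,0,0,0],[1,0,0,0.025,0,0,0],[1,0,0,0.01,0,0,0],[1,0,0,0,0,0,0],[1,0,0,0,0,0,0]]' 30; python3 al.py
```

```text
clock: 17.32
tool_pos: [0.5707, 0.1962, 0.0112]
orientation: [-0.271, 0.695, 0.582, 0.325]
force: [-0.6, -0.1, 0.5]
width: 0.0872
grasp_force: 0.0
t 17.325 p [0.5707 0.1962 0.0112] j [-0.3196, 0.9172, 1.8191, 1.1358, 0.991, -1.0875] M [[0.112, 0.984, 0.136], [0.633, -0.176, 0.754], [0.766, 0.002, -0.642]] w 0.0872 F [-0.6 -0.1  0.5] g 0.0
rotvec [ 0.0028 -0.0004 -0.0002]
shift [-0.0001 -0.0003 -0.003 ]
```

```bash
python3 -m crank '[[-1,0,0,0,0,0,0],[-1,0,0,0,0,0,0],[-1,0,0,0,0,0,0],[-1,0,0,0,0,0,0],[-1,0,0,0,0,0,0],[-1,0,0,0,0,0,0]]' 35; python3 -m crank '[[-1,0.004,0,-0.003,0,0,0],[-1,0.01,0,-0.008,0,0,0],[-1,0.02,0,-0.017,0,0,0],[-1,0.03,0,-0.025,0,0,0],[-1,0.03,0,-0.025,0,0,0],[-1,0.02,0,-0.017,0,0,0],[-1,0.01,0,-0.008,0,0,0],[-1,0,0,0,0,0,0]]'
python3 - <<'E'
from h import *
s,M=st();b=cam('wrist');W=world(b).reshape(-1,3);g=b['pixels'].reshape(-1,3).astype(int);Q=(W-s['tool_pos'])@M
m=(g[:,2]-g[:,0]>60)&(abs(Q[:,1])<.05)&(abs(Q[:,0])<.08)&(Q[:,2]<.03)
A=Q[m];print('tub pts',m.sum(),A.min(0).round(3),A.max(0).round(3))
up=M.T@[0,0,1.];h=A@up;print('up',up.round(3),'height vs G',(h.min()-(-.048*up[2])).round(4),(h.max()-(-.048*up[2])).round(4))
save(b,'w6.png')
E
```

```text
clock: 18.08
tool_pos: [0.5701, 0.1973, 0.0108]
orientation: [-0.272, 0.694, 0.582, 0.324]
force: [-0.5, 0.0, 2.4]
width: 0.0621
grasp_force: 34.1
clock: 19.08
tool_pos: [0.5699, 0.198, 0.1723]
orientation: [-0.271, 0.694, 0.583, 0.324]
force: [0.2, 0.2, -2.1]
width: 0.0623
grasp_force: 34.3
t 19.075 p [0.5699 0.198  0.1723] j [-0.3164, 0.6126, 1.7947, 0.9788, 1.1531, -0.7604] M [[0.111, 0.985, 0.135], [0.633, -0.174, 0.754], [0.766, 0.002, -0.643]] w 0.0623 F [ 0.2  0.2 -2.1] g 34.25215701521665
tub pts 25194 [-0.029 -0.035 -0.192] [ 0.07   0.033 -0.007]
up [ 0.766  0.002 -0.643] height vs G -0.0376 0.1465
```

View pics/w6.png

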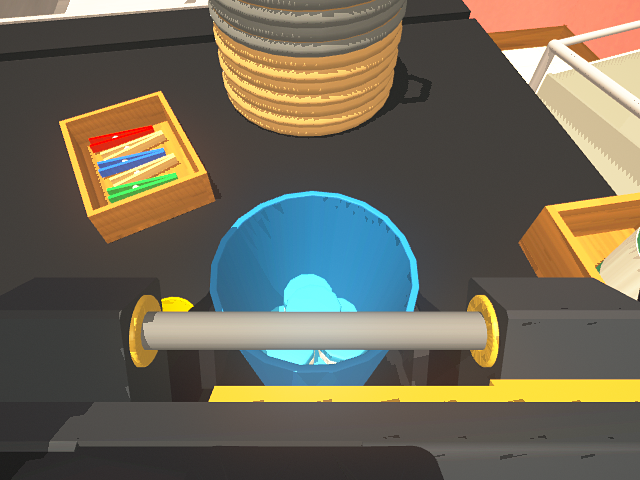

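The tub is held level, with the tablets visible inside at (310,310). I'll work out where the lip, tub and gripper body go during the pour.

Run:
```python
from h import *
p,_=fit();s,M=st();j=s['joints'];az=80
u0=toolM(80,40).T@[0,0,1.]
Gp=np.array([.532,-.142,.155])
for s_ in(1,-1):
  jj=j
  for q,roll in((40,0),(40,60),(40,90),(40,120),(40,150),(40,180),(30,180),(20,180),(10,180),(5,180)):
    Mp=toolM(az,q,s_*roll);u=Mp@u0
    k=np.array([0,0,-1.])+u*u[2];n=np.linalg.norm(k);k=k/n if n>1e-3 else k*0
    lip=.034*u+.034*k;base=-.041*u
    c=np.array([[x,y,z] for x in(-.039,.039) for y in(-.095,.095) for z in(-.052,-.15)])@Mp.T
    low=c[c[:,2].argmin()]
    jj,err=ik(Gp+.048*Mp[:,2],Mp,jj,p)
    print(q,s_*roll,'tilt',np.degrees(np.arccos(u[2])).round(),'lip-crock',(Gp+lip-[.536,-.162,.075]).round(3),'body low-crock',(Gp+low-[.536,-.162,.075]).round(3),jj.round(2),err.round(3))
T=Gp+.048*M[:,2];print('shift',(M.T@(T-s['tool_pos'])).round(4),T.round(4))
```

```text
t 19.125 p [0.5696 0.198  0.1715] j [-0.3165, 0.6141, 1.7952, 0.9787, 1.1528, -0.7606] M [[0.112, 0.985, 0.133], [0.633, -0.174, 0.754], [0.766, -0.0, -0.643]] w 0.062 F [-0.1 -0.5 -2.3] g 34.25205280177579
40 0 tilt 0.0 lip-crock [-0.004  0.02   0.114] body low-crock [-0.109 -0.027  0.084] [-0.81  0.76  1.6   0.67  1.43 -0.96] 0.0
40 60 tilt 45.0 lip-crock [ 0.037 -0.004  0.08 ] body low-crock [-0.009 -0.086  0.035] [-0.81  0.76  1.6   0.67  1.43  0.08] 0.0
40 90 tilt 66.0 lip-crock [ 0.029 -0.011  0.063] body low-crock [-0.06  -0.073  0.041] [-0.81  0.76  1.6   0.67  1.43  0.61] 0.0
40 120 tilt 83.0 lip-crock [ 0.016 -0.012  0.05 ] body low-crock [-0.036 -0.081  0.035] [-0.81  0.76  1.6   0.67  1.43  1.13] 0.0
40 150 tilt 95.0 lip-crock [ 0.003 -0.01   0.043] body low-crock [-0.082 -0.06   0.051] [-0.81  0.76  1.6   0.67  1.43  1.65] 0.0
40 180 tilt 100.0 lip-crock [-0.009 -0.007  0.041] body low-crock [-0.109 -0.027  0.084] [-0.81  0.76  1.6   0.67  1.43  2.18] 0.0
30 180 tilt 110.0 lip-crock [-0.008 -0.     0.036] body low-crock [-0.109 -0.027  0.072] [-0.85  0.84  1.57  0.74  1.
[... 1085 characters left out ...]
ck [-0.009 -0.007  0.041] body low-crock [ 0.078 -0.06   0.084] [-0.42  0.54  1.61  0.19  1.07 -2.85] 0.969
30 -180 tilt 110.0 lip-crock [-0.008 -0.     0.036] body low-crock [ 0.078 -0.06   0.072] [-0.51  0.61  1.5   0.35  1.31 -2.85] 1.076
20 -180 tilt 120.0 lip-crock [-0.006  0.008  0.034] body low-crock [ 0.079 -0.058  0.061] [-0.63  0.73  1.35  0.55  1.6  -2.85] 1.161
10 -180 tilt 130.0 lip-crock [-0.005  0.016  0.032] body low-crock [ 0.079 -0.054  0.051] [-0.72  0.99  1.11  0.81  2.01 -2.85] 1.215
5 -180 tilt 135.0 lip-crock [-0.004  0.02   0.032] body low-crock [ 0.08  -0.051  0.046] [-0.63  1.57  0.26  1.64  2.65 -2.85] 1.147
shift [-0.232   0.0223 -0.2029] [ 0.5384 -0.1058  0.1241]
```

```bash
python3 -m crank '[[-1,-0.012,0.001,-0.01,0,0,0],[-1,-0.025,0.002,-0.022,0,0,0],[-1,-0.03,0.003,-0.026,0,0,0],[-1,-0.03,0.003,-0.026,0,0,0],[-1,-0.03,0.003,-0.026,0,0,0],[-1,-0.03,0.003,-0.026,0,0,0],[-1,-0.03,0.003,-0.026,0,0,0],[-1,-0.025,0.002,-0.022,0,0,0],[-1,-0.013,0.001,-0.012,0,0,0],[-1,-0.007,0.001,-0.007,0,0,0],[-1,0,0,0,0,0,0],[-1,0,0,0,0,0,0]]'
python3 - <<'E'
from h import *
s,M=st();print('shift',(M.T@(np.array([ 0.5384,-0.1058,0.1241])-s['tool_pos'])).round(4))
E
```

```text
clock: 20.62
tool_pos: [0.5382, -0.1044, 0.1246]
orientation: [-0.272, 0.694, 0.582, 0.324]
force: [0.0, 0.9, -1.5]
width: 0.0622
grasp_force: 34.3
t 20.625 p [ 0.5382 -0.1044  0.1246] j [-0.8104, 0.763, 1.6018, 0.6722, 1.4325, -0.9645] M [[0.112, 0.985, 0.133], [0.632, -0.173, 0.755], [0.767, -0.001, -0.642]] w 0.0622 F [ 0.   0.9 -1.5] g 34.26565955070146
shift [-0.0012  0.0005 -0.0007]
```

In place. Now roll the tub over the crock, then pitch it up.

```bash
python3 -m crank '[[-1,0,0,0,0,0,0.08],[-1,0,0,0,0,0,0.14],[-1,0,0,0,0,0,0.15],[-1,0,0,0,0,0,0.15],[-1,0,0,0,0,0,0.15],[-1,0,0,0,0,0,0.12],[-1,0,0,0,0,0,0.1],[-1,0,0,0,0,0,0.1],[-1,0,0,0,0,0,0.1],[-1,0,0,0,0,0,0.1],[-1,0,0,0,0,0,0.1],[-1,0,0,0,0,0,0.1],[-1,0,0,0,0,0,0.1],[-1,0,0,0,0,0,0.1],[-1,0,0,0,0,0,0.1],[-1,0,0,0,0,0,0.1]]' 35; python3 -m crank '[[-1,0,0,0,0,0,0.1],[-1,0,0,0,0,0,0.1],[-1,0,0,0,0,0,0.1],[-1,0,0,0,0,0,0.1],[-1,0,0,0,0,0,0.1],[-1,0,0,0,0,0,0.1],[-1,0,0,0,0,0,0.1],[-1,0,0,0,0,0,0.1],[-1,0,0,0,0,0,0.1],[-1,0,0,0,0,0,0.1],[-1,0,0,0,0,0,0.1],[-1,0,0,0,0,0,0.1],[-1,0,0,0,0,0,0.1],[-1,0,0,0,0,0,0]]'; python3 -m crank '[[-1,-0.004,0,0,0,-0.08,0],[-1,-0.004,0,0,0,-0.08,0],[-1,-0.004,0,0,0,-0.08,0],[-1,-0.004,0,0,0,-0.08,0],[-1,-0.004,0,0,0,-0.08,0],[-1,-0.004,0,0,0,-0.08,0],[-1,-0.004,0,0,0,-0.08,0],[-1,0,0,0,0,0,0],[-1,0,0,0,0,0,0],[-1,0,0,0,0,0,0],[-1,0,0,0,0,0,0]]'
python3 - <<'E'
from h import *
s,M=st();d=cam('side');b=cam('top')
a=d['pixels'][200:400,200:420,::-1];c=b['pixels'][180:300,290:430,::-1]
cv2.imwrite('pics/p7.png',np.hstack([cv2.resize(a,(440,400),interpolation=2),cv2.resize(c,(360,400),interpolation=2)]))
E
```

```text
clock: 22.62
tool_pos: [0.5383, -0.1043, 0.1247]
orientation: [-0.423, 0.888, -0.178, -0.01]
force: [0.4, 1.0, -1.4]
width: 0.0625
grasp_force: 34.3
clock: 24.38
tool_pos: [0.5384, -0.1045, 0.1247]
orientation: [0.331, -0.601, 0.678, 0.263]
force: [-0.7, -0.4, -1.4]
width: 0.0623
grasp_force: 34.3
clock: 25.75
tool_pos: [0.5393, -0.0935, 0.1496]
orientation: [0.506, -0.504, 0.561, 0.418]
force: [-0.2, -0.3, -1.6]
width: 0.0625
grasp_force: 34.2
t 25.75 p [ 0.5393 -0.0935  0.1496] j [-0.8832, 1.0221, 1.4967, 0.8693, 1.8492, 1.9963] M [[0.02, -0.989, 0.146], [-0.143, 0.142, 0.98], [-0.99, -0.041, -0.139]] w 0.0625 F [-0.2 -0.3 -1.6] g 34.19963538345655
```

View pics/p7.png

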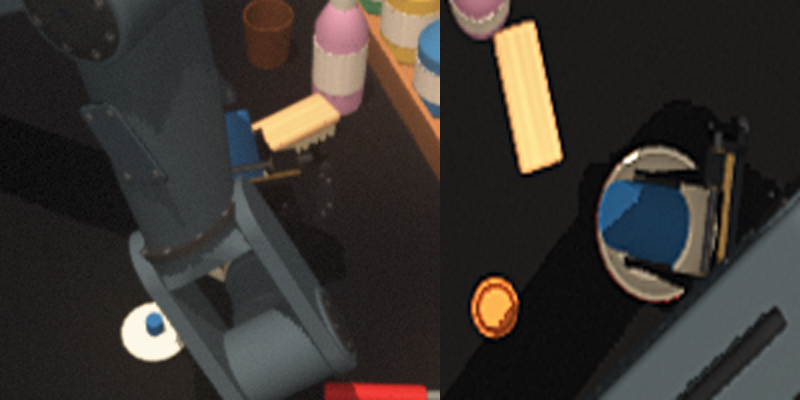

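The tub at (645,220) is tipped over the crock, and I see no tablets on the counter. I'll check the inside with the wrist camera.

```bash
python3 -c "
from h import *
d=cam('wrist');save(d,'w8.png')"
```

```text
(no output)
```

View pics/w8.png

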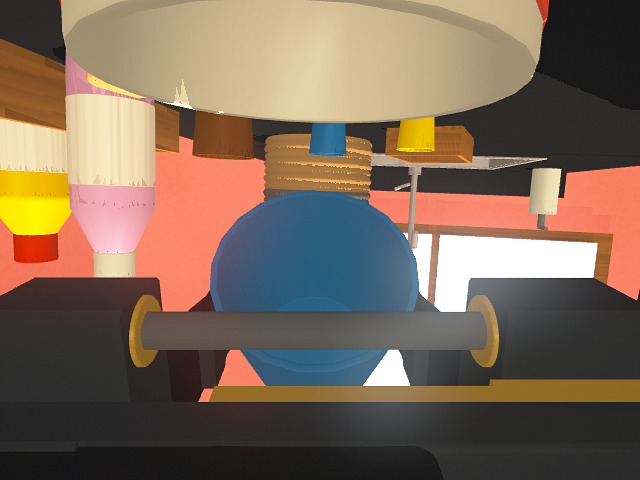

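The wrist view looks straight into the tub at (315,280), with the crock above it, and the tub is empty. Now I'll reverse the motion and return the tub to its old spot.

```bash
python3 -m crank '[[-1,0.004,0,0,0,0.08,0],[-1,0.004,0,0,0,0.08,0],[-1,0.004,0,0,0,0.08,0],[-1,0.004,0,0,0,0.08,0],[-1,0.004,0,0,0,0.08,0],[-1,0.004,0,0,0,0.08,0],[-1,0.004,0,0,0,0.08,0],[-1,0,0,0,0,0,0]]' 35; python3 -m crank '[[-1,0,0,0,0,0,-0.09],[-1,0,0,0,0,0,-0.158],[-1,0,0,0,0,0,-0.158],[-1,0,0,0,0,0,-0.158],[-1,0,0,0,0,0,-0.158],[-1,0,0,0,0,0,-0.158],[-1,0,0,0,0,0,-0.158],[-1,0,0,0,0,0,-0.158],[-1,0,0,0,0,0,-0.158],[-1,0,0,0,0,0,-0.158],[-1,0,0,0,0,0,-0.158],[-1,0,0,0,0,0,-0.158],[-1,0,0,0,0,0,-0.158],[-1,0,0,0,0,0,-0.158],[-1,0,0,0,0,0,-0.158],[-1,0,0,0,0,0,-0.158],[-1,0,0,0,0,0,-0.158],[-1,0,0,0,0,0,-0.158],[-1,0,0,0,0,0,-0.158],[-1,0,0,0,0,0,-0.156]]'; python3 -m crank '[[-1,0.012,-0.001,0.01,0,0,0],[-1,0.025,-0.002,0.022,0,0,0],[-1,0.03,-0.003,0.026,0,0,0],[-1,0.03,-0.003,0.026,0,0,0],[-1,0.03,-0.003,0.026,0,0,0],[-1,0.03,-0.003,0.026,0,0,0],[-1,0.03,-0.003,0.026,0,0,0],[-1,0.025,-0.002,0.022,0,0,0],[-1,0.013,-0.001,0.012,0,0,0],[-1,0.007,-0.001,0.007,0,0,0],[-1,0,0,0,0,0,0],[-1,0,0,0,0,0,0]]';  python3 - <<'E'
from h import *
s,M=st()
print('rotvec',R.from_matrix(M.T@toolM(80,40)).as_rotvec().round(4))
for z in(.018,.0108):print('shift',(M.T@(np.array([.5701,.1973,z])-s['tool_pos'])).round(4))
E
```

```text
clock: 26.9
tool_pos: [0.5388, -0.103, 0.1246]
orientation: [0.331, -0.6, 0.679, 0.263]
force: [-0.0, 1.1, -1.6]
width: 0.0622
grasp_force: 34.2
clock: 29.4
tool_pos: [0.5385, -0.1039, 0.123]
orientation: [-0.272, 0.693, 0.583, 0.325]
force: [-0.9, -0.8, -0.8]
width: 0.0624
grasp_force: 34.2
clock: 30.9
tool_pos: [0.5707, 0.199, 0.1706]
orientation: [-0.271, 0.695, 0.582, 0.324]
force: [0.2, -0.0, -1.3]
width: 0.0624
grasp_force: 34.2
t 30.9 p [0.5707 0.199  0.1706] j [-0.3143, 0.6164, 1.7943, 0.9818, 1.1502, -0.7603] M [[0.113, 0.984, 0.135], [0.632, -0.176, 0.754], [0.766, -0.0, -0.643]] w 0.0624 F [ 0.2 -0.  -1.3] g 34.23641237479387
rotvec [ 0.0017 -0.0003 -0.0018]
shift [-0.1181 -0.0002  0.0966]
shift [-0.1236 -0.0002  0.1013]
```

```bash
python3 -m crank '[[-1,-0.015,0,0.012,0,0,0],[-1,-0.03,0,0.025,0,0,0],[-1,-0.03,0,0.025,0,0,0],[-1,-0.025,0,0.02,0,0,0],[-1,-0.015,0,0.012,0,0,0],[-1,-0.005,0,0.004,0,0,0],[-1,0,0,0,0,0,0]]'; python3 -m crank '[[-1,-0.002,0,0.0016,0,0,0],[-1,-0.001,0,0.001,0,0,0],[-1,0,0,0,0,0,0]]'
```

```text
clock: 31.78
tool_pos: [0.5704, 0.1974, 0.0159]
orientation: [-0.272, 0.695, 0.582, 0.324]
force: [-0.2, 0.0, -1.7]
width: 0.0622
grasp_force: 34.2
clock: 32.15
tool_pos: [0.5702, 0.1981, 0.0124]
orientation: [-0.271, 0.694, 0.582, 0.324]
force: [-0.1, 0.3, -1.0]
width: 0.0621
grasp_force: 34.2
```

```bash
python3 -m crank '[[-1,-0.001,0,0.001,0,0,0],[-1,-0.001,0,0.0005,0,0,0],[-1,0,0,0,0,0,0]]'; python3 -m crank '[[1,0,0,0,0,0,0],[1,0,0,0,0,0,0],[1,0,0,0,0,0,0],[1,0,0,0,0,0,0],[1,0,0,0,0,0,0],[1,0,0,-0.02,0,0,0],[1,0,0,-0.04,0,0,0],[1,0,0,-0.05,0,0,0],[1,0,0,-0.05,0,0,0],[1,0.04,0,-0.04,0,0,0],[1,0.04,0,-0.04,0,0,0],[1,0,0,0,0,0,0]]'
python3 - <<'E'
from meas import *
st();tub();d=cam('side');b=cam('top');save(d,'side9.png');save(b,'top9.png')
a=d['pixels'][130:400,180:450,::-1];c=b['pixels'][150:300,200:440,::-1]
cv2.imwrite('pics/e9.png',np.hstack([cv2.resize(a,(400,400),interpolation=2),cv2.resize(c,(400,400),interpolation=2)]))
E
```

```text
clock: 32.52
tool_pos: [0.5702, 0.1985, 0.0109]
orientation: [-0.272, 0.694, 0.582, 0.325]
force: [-0.1, -0.9, 4.9]
width: 0.0624
grasp_force: 34.0
clock: 34.02
tool_pos: [0.5484, 0.0652, 0.2291]
orientation: [-0.267, 0.694, 0.584, 0.326]
force: [0.3, -1.1, 0.1]
width: 0.087
grasp_force: 0.0
t 34.025 p [0.5484 0.0652 0.2291] j [-0.5659, 0.5242, 1.7383, 0.8081, 1.3767, -0.7667] M [[0.107, 0.984, 0.141], [0.636, -0.176, 0.751], [0.764, 0.009, -0.645]] w 0.087 F [ 0.3 -1.1  0.1] g 0.0
top rim 81 [0.564  0.1615 0.032 ] 0.0737
side rim 27 [0.5643 0.1613 0.0331] 0.0706
```

View pics/e9.png

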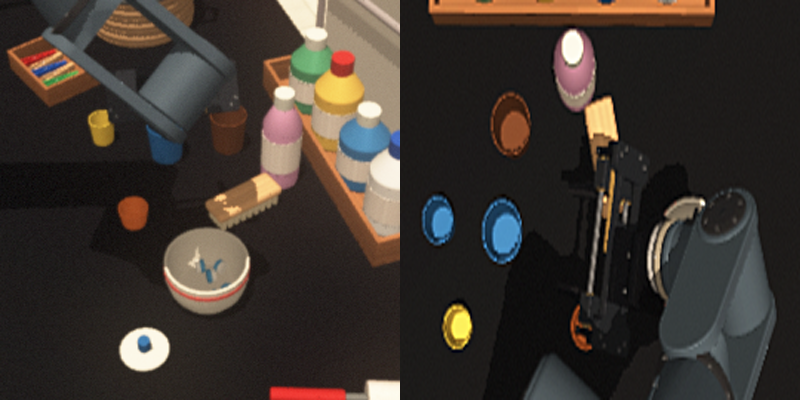

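The tub stands upright and empty at (502,230) in the right panel. In the left panel the tablets are in the crock at (210,265), the lid lies knob up at (145,347), and nothing is loose on the counter. I'll hand it in.

```bash
python3 -c "
from plant import manip
print(manip.finish_job())"
```

```text
the job is handed in; nothing more can be done
None
```

I handed the job in at about 34 s: the tablets are poured into the crock, the empty tub stands upright where it started, and the lid lies flat with its knob up. I saw no spills or disturbed items in the last pictures, though I did not count the seven tablets one by one.

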